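# Ink bottles back into the desk caddy

## Robot

A 7-joint arm with a two-finger parallel gripper is mounted at the origin on the work surface. World frame = base frame: x ahead of the robot, y to its left, z up, the work surface at z = 0. Lengths are in m, angles in rad, forces in N, time in s.
With the tool pointing down it reaches from about 0.35 to 0.9 m from the base axis. Payload 19.9 kg.
Tool frame: the origin (TCP) lies between the finger pads; the fingertips stand 11 mm ahead of it and the grasp point (between the pads) lies 8 mm behind it (r.finger_overhang is the distance from the TCP to the fingertips, in m); x points along the fingers, z is the direction in which the jaws open and shut, and the axes are right-handed (so a half turn about x gives the same grasp; the last joint's range is limited). The gripper opens to 94 mm and grips with 3 to 60 N. Pads are 16 mm wide; open, the fingers measure 119 mm over their backs; the gripper's body (75 mm by 177 mm) begins 78 mm behind the grasp point.
Start: joints at [-1.2, 0.417, -0.01, 1.614, 0.005, 1.111, -0.053], TCP at [0.251, 0.572, 0.216] pointing down, gripper open.
Joint ranges: [-2.81, 2.81], [-0.39, 2.02], [-1.27, 1.25], [0.06, 2.57], [-1.19, 4.33], [0.19, 2], [-2.82, 2.82]. Speed limits (rad/s): [1.89, 1.89, 2.39, 2.39, 3.01, 3.01, 3.01].

## Interface

Orientations are given as a rotation vector (axis times angle).
In Python, from cell import r gives the robot as it stands.
- The arm moves only by the shell command python3 -m crank 'ROWS' [FORCE]. ROWS is JSON, a list of rows, each a list of 3 entries, a list of its own where there are three numbers: the shift along the tool's x, y, z in units of 25 cm (1.0 is 25 cm), then the turn, a rotation vector about the tool's x, y, z in units of pi rad (1.0 is pi rad), then the closure in counts, from 0 (fully open) to 255 (shut). In form: [[[dx, dy, dz], [ax, ay, az], gripper], ...]. A call has 1 to 5 rows; each row shifts and turns the pose as measured when the row begins, along the tool's axes as they then stand; what a row does not reach is not made up. A row lasts 1/8 s, in which the tool goes at most 62.5 mm and 10.7 degrees, less where a joint would pass 70% of its speed; a pose out of reach is approached as far as the arm can. A call with a number of a shift or a turn outside -1 to 1 is refused whole. A call with a gripper value outside its range is refused whole. The fingers move at their own pace and stop on an object; FORCE is the grip in N (left out, the last holds). Time passes only in rows, so rows that do not move let the fingers close. It gives the time, the measured TCP pose, the force and the opening at its end, in the units of the state.
- r.get_state(): the state, without advancing time (a new reading comes with each control period).
- r.camera(name): name is "side" or "top"; returns (picture, depth): 384x512x3 uint8, red, green, blue; 384x512 float32, m along the optical axis (not along the pixel's ray), 0 where there is no reading.
- r.get_calibration(name): a dict with "camera_matrix" (3x3 intrinsics, pixels), "rvec" (rotation vector, rad) and "tvec" (3), from world to camera coordinates, as OpenCV has them. Camera axes: x right, y down, z forward; pixel columns grow to the right and rows downward; lengths in m; the calibration is good to about 2 mm. A picture is of the moment at which its call begins. get_calibration takes no time and is no camera call.
- r.job_done(): hands the job in, once; it reports no verdict.
Trained networks look in the newest picture that a camera, given by its name, has taken for a name from the list of things; names that differ only in an ending like _2 or _b are one class to them, and where a whole thing is asked for, a point or a joint stands for the part that bears it (a point fixed in the world has none). Each returns a list of dicts, best first, with "p" (0 to 1); they miss things now and then, are a little off and sometimes report something else, mostly with a low value. They report only what shows in the picture. A call takes as long as a camera call. They do not tell look-alikes from the thing itself.
- r.outline_of(camera, label): "mask" (384x512 bool, what is visible of it) and "box" ([left, top, width, height] in pixels, round what is visible of it).
The state is a dict: "clock": time; "q": joint angles; "joint_velocities": joint speeds; "tau": joint torques, N m; "tool_pos": TCP position; "eef_rot": TCP orientation; "wrist_force": force on the tool from outside, world axes, zero at the start; "moment": the same for the moment, N m; "finger_gap": finger opening in m.
Only numpy, scipy, OpenCV 4.12 (cv2) and the standard library are available. Lean on these libraries where they do the work, as an engineer would, in place of code of your own. Each camera call takes 0.05 s, during which the arm holds its last target. There are 200 camera calls.

## Task

Stand the fallen amber bottle upright on the dark green desk pad and let go of it there, so that it stands on its own; then put it, and the blue bottle as well, upright into the wooden desk caddy, each in a felt-lined empty cell of its own and fully down on the felt. The bottles are glass: set them down on the pad and in the caddy without dropping or banging them, and leave the jars and everything else on the desk as they are.

Things in the scene. Friction and masses are not known exactly. Their poses are not given: they have to be found in the camera images.
- amber_bottle: the amber (orange) bottle with white cap: square glass bottle, body 46 x 46 x 62 mm, above it a short shoulder and a round cap 30 mm across, 74 to 106 mm above the base (total 106 mm), 130 to 240 g. Origin: centre of its base; z from base to cap, x and y square to its flat sides. Starts lying on a flat side on the desk, axis 23 mm up, cap pointing away from the robot, give or take 35 degrees.
- blue_bottle: the blue bottle with black cap, which starts standing upright on the desk: square glass bottle, body 46 x 46 x 62 mm, above it a short shoulder and a round cap 30 mm across, 74 to 106 mm above the base (total 106 mm), 130 to 240 g. Origin: centre of its base; z from base to cap, x and y square to its flat sides. 
- pad: dark green desk pad, fixed, 200 mm (its x) x 180 mm (its y), 3 mm thick. Origin: centre of its underside; z up.
- caddy: wooden caddy, fixed, 142 mm (its x) x 210 mm (its y), walls 55 mm high, 6 mm thick, floor 6 mm thick; 2 cells along x by 3 along y, each 62 x 62 mm inside, 68 mm apart: a bottle goes in with its sides about parallel to the walls. Three cells hold a jar, three are empty with a bright green felt; which varies. Origin: centre of its underside; z up, x and y along its walls.
- felt0: bright green square of felt, 58 x 58 mm, 3 mm thick, fixed on the floor of an empty caddy cell. Origin: centre of its underside, at the centre of the cell, 6 mm above the desk; its x and y axes are parallel to the caddy's.
- felt1: bright green square of felt, 58 x 58 mm, 3 mm thick, fixed on the floor of an empty caddy cell. Origin: centre of its underside, at the centre of the cell, 6 mm above the desk; its x and y axes are parallel to the caddy's.
- felt2: bright green square of felt, 58 x 58 mm, 3 mm thick, fixed on the floor of an empty caddy cell. Origin: centre of its underside, at the centre of the cell, 6 mm above the desk; its x and y axes are parallel to the caddy's.
- jar0: small round glass jar with dark lid, 46 mm in diameter, 46 mm tall, loose in a caddy cell; it stays there, below the rim. Origin: centre of its underside; z up.
- jar1: small round glass jar with dark lid, 46 mm in diameter, 46 mm tall, loose in a caddy cell; it stays there, below the rim. Origin: centre of its underside; z up.
- jar2: small round glass jar with dark lid, 46 mm in diameter, 46 mm tall, loose in a caddy cell; it stays there, below the rim. Origin: centre of its underside; z up.
- stapler: red and black stapler, 130 x 34 x 45 mm, loose on the desk; leave alone. Origin: centre of its underside.
- paperweight: brass paperweight, 68 mm in diameter, 31 mm tall, loose; leave alone. Origin: centre of its underside.
- tape_roll: yellow roll of tape lying flat, 72 mm in diameter, 19 mm tall, loose; leave alone. Origin: centre of its underside.
There are look-alikes about, which are no part of the job. What is shaped like the amber_bottle but pink is not meant. What is shaped like the jar0 but red is not meant.

How it is judged:
On the way:
1. the amber bottle stands upright on the desk pad by itself, let go of (angle between amber_bottle's own z axis and vertical below 0.12 rad and x of amber_bottle in the frame of pad between -0.1 and 0.1 m and y of amber_bottle in the frame of pad between -0.09 and 0.09 m and z of amber_bottle in the frame of pad below 0.008 m and linear speed of amber_bottle below 0.02 m/s and contact force between amber_bottle and the fingers below 0.1 N), for 0.3 s.
At the end, for the whole second after the job is handed in: Both bottles stand upright (within about 7 degrees) and at rest in the caddy, each in a felt-lined cell of its own: base within 15 mm of the felt's centre, which every fully inserted bottle meets, and down on the felt (within 5 mm). The jars are still in their cells (((horizontal distance between amber_bottle and felt0 below 0.015 m and z of amber_bottle in the frame of felt0 between -0.002 and 0.008 m) or (horizontal distance between amber_bottle and felt1 below 0.015 m and z of amber_bottle in the frame of felt1 between -0.002 and 0.008 m) or (horizontal distance between amber_bottle and felt2 below 0.015 m and z of amber_bottle in the frame of felt2 between -0.002 and 0.008 m)) and angle between each of amber_bottle, blue_bottle's own z axis and vertical below 0.12 rad and linear speed of each of amber_bottle, blue_bottle below 0.02 m/s and ((horizontal distance between blue_bottle and felt0 below 0.015 m and z of blue_bottle in the frame of felt0 between -0.002 and 0.008 m) or (horizontal distance between blue_bottle and felt1 below 0.015 m and z of blue_bottle in the frame of felt1 between -0.002 and 0.008 m) or (horizontal distance between blue_bottle and felt2 below 0.015 m and z of blue_bottle in the frame of felt2 between -0.002 and 0.008 m)) and not (z of jar0 in the frame of caddy above 0.03 m or angle between jar0's own z axis and vertical above 0.6 rad) and not (z of jar1 in the frame of caddy above 0.03 m or angle between jar1's own z axis and vertical above 0.6 rad) and not (z of jar2 in the frame of caddy above 0.03 m or angle between jar2's own z axis and vertical above 0.6 rad)); the robot touches nothing.
It fails at once if a jar is lifted out of its cell or tipped over ((z of jar0 in the frame of caddy above 0.03 m or angle between jar0's own z axis and vertical above 0.6 rad) or (z of jar1 in the frame of caddy above 0.03 m or angle between jar1's own z axis and vertical above 0.6 rad) or (z of jar2 in the frame of caddy above 0.03 m or angle between jar2's own z axis and vertical above 0.6 rad)).
It fails at once if the stapler, paperweight or tape roll is moved by more than 40 mm (distance of any of stapler, paperweight, tape_roll from where it was at the start of the episode above 0.04 m).
It fails at once if a bottle is dropped or knocked over (moves at over 0.6 m/s, as after a fall of about 2 cm, while the fingers do not hold it) ((linear speed of amber_bottle above 0.6 m/s and contact force between amber_bottle and the fingers below 0.1 N) or (linear speed of blue_bottle above 0.6 m/s and contact force between blue_bottle and the fingers below 0.1 N)).
It fails at once if a bottle is banged into the caddy or onto the pad (over 60 N) (contact force between any of amber_bottle, blue_bottle and caddy above 60 N or contact force between any of amber_bottle, blue_bottle and pad above 60 N or contact force between any of amber_bottle, blue_bottle and felt0 above 60 N or contact force between any of amber_bottle, blue_bottle and felt1 above 60 N or contact force between any of amber_bottle, blue_bottle and felt2 above 60 N).
It also fails if it takes over 69 s, if anything falls off the work surface, if the arm or the gripper's body presses on something with over 40 N, if the wrist force passes 120 N, or if a joint passes its speed limit or range.

## Working session

There is one attempt and no reset: what is moved stays moved. The work goes in short steps, Python scripts to look and compute and a shell command to move; the robot and the scene stay as the last step left them, time stands still between calls to the robot, and variables do not carry over. Pictures are saved under pics/ and viewed, about 8 in all and at most 12, crops included, and the job is handed in when it is done.

```bash
mkdir -p pics; ls
cat > h.py <<'E'
import numpy as np, cv2
from scipy.spatial.transform import Rotation as R
from cell import r
def pts(cam, depth):
    c=r.get_calibration(cam); K=np.array(c["camera_matrix"]); Rm=cv2.Rodrigues(np.array(c["rvec"],float))[0]; t=np.array(c["tvec"],float).ravel()
    v,u=np.mgrid[:depth.shape[0],:depth.shape[1]]
    P=np.stack([(u-K[0,2])/K[0,0]*depth,(v-K[1,2])/K[1,1]*depth,depth],-1)
    return (P-t)@Rm   # world
def shot(cam,name=None):
    im,d=r.camera(cam)
    if name: cv2.imwrite(f"pics/{name}.png",im[:,:,::-1])
    return im,d,pts(cam,d)
def st():
    s=r.get_state(); return s
def delta(pos,rot=None):
    "rows units for target pos/rotation matrix"
    s=st(); M=R.from_rotvec(s["eef_rot"]); p=np.array(s["tool_pos"])
    print("shift", np.round(M.inv().apply(np.array(pos)-p)/.25,3))
    if rot is not None: print("turn",np.round((M.inv()*R.from_matrix(rot)).as_rotvec()/np.pi,3))
E
python3 - <<'E'
from h import *
for c in("top","side"):
    im,d,P=shot(c,c+"0")
    for l in("amber_bottle","blue_bottle","caddy","pad","felt0","jar0","stapler","paperweight","tape_roll"):
        for o in r.outline_of(c,l)[:6]:
            m=o["mask"]&(d>0); q=P[m]
            if len(q): print(c,l,round(o["p"],2),o["box"],np.round(np.median(q,0),3),np.round(q.min(0),3),np.round(q.max(0),3),im[m].mean(0).astype(int))
s=st();print(s["clock"],s["tool_pos"],R.from_rotvec(s["eef_rot"]).as_matrix().round(2))
E
python3 -c "
import cv2,numpy as np
cv2.imwrite('pics/both.png',cv2.resize(np.vstack([cv2.imread('pics/top0.png')]),(800,600)))"
```

```text
pics
top amber_bottle 0.69 [101.0, 264.3, 35.3, 40.9] [0.35  0.357 0.044] [ 0.294  0.32  -0.003] [0.395 0.403 0.052] [249 173 196]
top amber_bottle 0.66 [118.3, 202.3, 26.2, 43.0] [0.495 0.33  0.044] [ 0.451  0.302 -0.001] [0.56  0.363 0.053] [234 173 126]
top amber_bottle 0.18 [194.5, 191.3, 70.2, 75.3] [0.484 0.073 0.003] [ 0.384 -0.018 -0.005] [0.59  0.168 0.012] [ 51 105  86]
top blue_bottle 0.76 [240.1, 153.3, 12.6, 26.7] [0.641 0.026 0.067] [ 0.625  0.002 -0.006] [0.696 0.054 0.11 ] [ 49  59 102]
top blue_bottle 0.58 [313.0, 188.4, 17.6, 19.7] [ 0.563 -0.168  0.051] [ 0.544 -0.192  0.005] [ 0.592 -0.149  0.056] [134 124 120]
top caddy 0.84 [304.6, 178.4, 90.7, 60.6] [ 0.54  -0.237  0.04 ] [ 0.457 -0.37  -0.005] [ 0.628 -0.13   0.061] [166 100  42]
top pad 0.81 [196.9, 193.2, 69.0, 74.6] [0.484 0.073 0.003] [ 0.384 -0.018 -0.005] [0.588 0.166 0.012] [ 51 106  87]
top felt0 0.85 [361.3, 182.3, 22.3, 19.5] [ 0.584 -0.311  0.009] [ 0.549 -0.338  0.003] [ 0.614 -0.278  0.057] [ 35 138  52]
top felt0 0.62 [364.2, 210.2, 22.2, 18.7] [ 0.515 -0.32   0.009] [ 0.488 -0.348  0.003] [ 0.54
[... 2932 characters left out ...]
5, 19.0] [ 0.499 -0.187  0.052] [ 0.476 -0.214  0.006] [ 0.522 -0.149  0.057] [132 123 117]
side stapler 0.66 [292.8, 128.4, 30.1, 27.5] [0.765 0.259 0.026] [ 0.713  0.207 -0.003] [0.818 0.346 0.049] [141  36  30]
side stapler 0.38 [221.4, 299.9, 26.3, 20.5] [ 0.515 -0.307  0.01 ] [ 0.486 -0.349  0.003] [ 0.545 -0.283  0.057] [ 56 140  58]
side paperweight 0.81 [305.1, 224.5, 23.5, 25.9] [ 0.727 -0.119  0.023] [ 0.698 -0.141  0.002] [ 0.761 -0.081  0.033] [231 194  71]
side tape_roll 0.56 [300.4, 175.6, 25.3, 22.2] [0.756 0.063 0.017] [ 0.718  0.03  -0.001] [0.794 0.118 0.024] [241 216  23]
1.0 [0.25070904 0.57248709 0.21640902] [[-0.   -0.92  0.4 ]
 [-0.    0.4   0.92]
 [-1.   -0.   -0.  ]]
```

View pics/both.png

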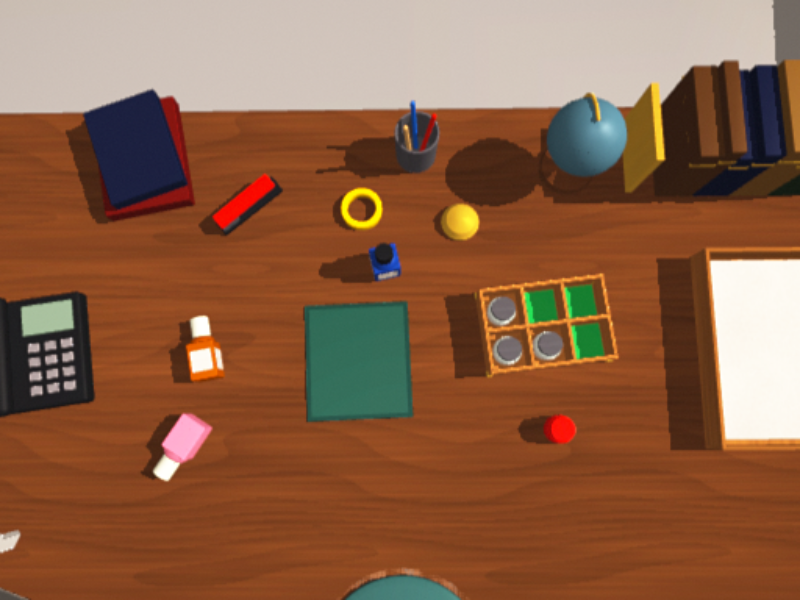

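View pics/side0.png

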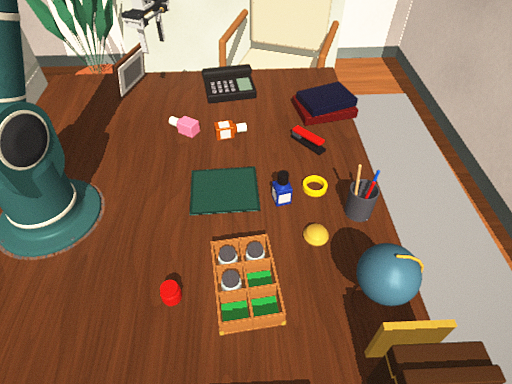

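Top picture (800x600 scale): the amber bottle is at (203,350), cap away from the robot. The pink look-alike is at (182,445), to be ignored. The blue bottle is at (384,262). Felts are at (541,306), (581,300) and (588,340), grey jars at (502,310), (508,350) and (547,346), and the red look-alike jar at (560,430). Next I'll check the crop and fit the poses.

Run:
```python
from h import *
im,d,P=shot("top","top1"); im2,d2,P2=shot("side")
cv2.imwrite("pics/crop1.png",cv2.resize(im[180:315,85:270,::-1],None,fx=4,fy=4,interpolation=cv2.INTER_CUBIC))
def rect(Q,n):
    (c,s,a)=cv2.minAreaRect(Q[:,:2].astype(np.float32)); print(n,len(Q),np.round(c,4),np.round(s,4),round(a,1))
def sel(P,x0,x1,y0,y1,z0,z1):
    q=P.reshape(-1,3); k=(q[:,0]>x0)&(q[:,0]<x1)&(q[:,1]>y0)&(q[:,1]<y1)&(q[:,2]>z0)&(q[:,2]<z1); return q[k]
for n,p in(("top",P),("side",P2)):
    rect(sel(p,.43,.6,.28,.39,.040,.052),n+" amber body"); 
    q=sel(p,.43,.6,.28,.39,.028,.052); rect(q,n+" amber all")
    rect(sel(p,.6,.71,-.03,.07,.09,.12),n+" blue cap"); rect(sel(p,.6,.71,-.03,.07,.02,.07),n+" blue body")
    rect(sel(p,.43,.66,-.4,-.1,.0525,.059),n+" caddy")
g=((im[...,1]>im[...,0]*1.15)&(im[...,1]>im[...,2]*1.02)); 
o=r.outline_of("top","pad")[0]; rect(P[o["mask"]],"pad")
```

```text
top amber body 463 [0.5049 0.3337] [0.104  0.0471] 10.3
top amber all 634 [0.5066 0.3342] [0.1073 0.0472] 10.5
top blue cap 122 [0.651  0.0264] [0.0295 0.0278] 49.3
top blue body 198 [0.6506 0.0263] [0.0455 0.0464] 11.3
top caddy 1084 [ 0.5413 -0.2431] [0.1423 0.2106] 6.8
side amber body 185 [0.4892 0.329 ] [0.0703 0.0477] 11.1
side amber all 305 [0.506  0.3321] [0.1051 0.0498] 12.3
side blue cap 112 [0.6516 0.024 ] [0.0283 0.0285] 23.5
side blue body 294 [0.6508 0.0233] [0.0464 0.047 ] 15.8
side caddy 1558 [ 0.5419 -0.2437] [0.1421 0.2119] 6.9
pad 4877 [0.485  0.0736] [0.203  0.1808] 1.7
```

View pics/crop1.png

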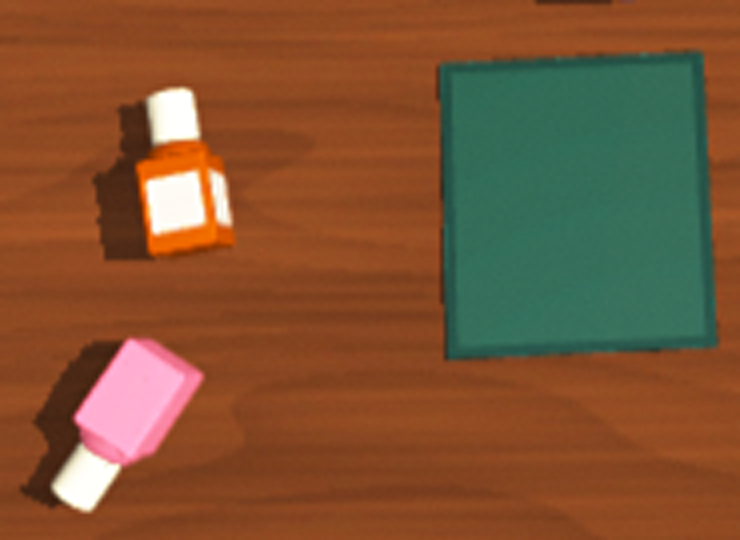

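```bash
python3 -m crank '[[[0,0,0],[0,0,0.05],0],[[0,0,0],[0,0,0.05],0],[[0,0,-0.2],[0,0,0],0],[[0,0,-0.2],[0,0,0],0],[[0,0,0],[0,0,0],0]]' 25; python3 -c "
from h import *
s=st();print(s)"
```

```text
clock: 1.78
tool_pos: [0.2092, 0.4787, 0.2152]
eef_rot: [-0.686, 1.55, 1.145]
wrist_force: [-0.3, 1.8, -0.1]
finger_gap: 0.0939
{'clock': 1.775, 'q': array([-0.93592838,  0.2745427 , -0.10155575,  1.86052401, -0.33697445,
        1.07419773,  0.29574865]), 'joint_velocities': array([-0.00692931,  0.03814145, -0.00274643, -0.06470716, -0.00251642,
       -0.00644255, -0.00670163]), 'tau': array([  1.03273641, -70.6565237 ,  -0.73730752, -35.81389904,
        -1.27590626,   0.49255852,   0.40276933]), 'tool_pos': array([0.20916852, 0.47872393, 0.21516276]), 'eef_rot': array([-0.68584282,  1.54950308,  1.14459428]), 'wrist_force': array([-0.30594227,  1.75591914, -0.12542166]), 'moment': array([-0.07151037, -0.2695224 , -0.00799802]), 'finger_gap': 0.0939496833946}
```

The crop confirms the choice: orange bottle with white cap at crop (175,185), pink one at (130,420). Its axis is about 11° from x, cap towards +x. Now I'll move above it and collect joint/pose pairs to model the arm.

```bash
cat >> h.py <<'E'
a11=np.radians(11); AX=np.array([np.cos(a11),np.sin(a11),0]); UP=np.array([0,0,1.]); PERP=np.cross(UP,AX)
BASE=np.array([.4540,.3234,.023])
def rotm(x,z):
    x=x/np.linalg.norm(x); z=z-x*(x@z); z/=np.linalg.norm(z); return np.stack([x,np.cross(z,x),z],1)
def tilt(th): # th deg, tool pointing down and back along the bottle axis
    t=np.radians(th); return rotm(-np.cos(t)*UP-np.sin(t)*AX,PERP)
def log():
    import json; s=st(); f=open("log.jsonl","a"); f.write(json.dumps([list(map(float,s[k])) for k in("q","tool_pos","eef_rot")])+"\n")
    return s
E
python3 - <<'E'
from h import *
log(); delta([.5,.33,.2],tilt(0))
E
```

```text
shift [-0.359 -1.255 -0.079]
turn [-0.191  0.031 -0.1  ]
```

```bash
L='from h import *;log()'
python3 -m crank '[[[-0.05,-0.2,0],[-0.045,0.007,-0.025],0],[[-0.05,-0.2,0],[-0.045,0.007,-0.025],0],[[0,-0.2,0],[-0.045,0.007,-0.025],0],[[0,-0.2,-0.1],[-0.045,0.007,-0.025],0],[[0,-0.2,-0.1],[0,0,0],0]]' 25; python3 -c "$L"
python3 -c "from h import *;delta([.5,.33,.2],tilt(0));print(st()['q'].round(2))"
```

```text
clock: 2.4
tool_pos: [0.4642, 0.4022, 0.2006]
eef_rot: [-1.345, 1.105, 1.338]
wrist_force: [0.6, 0.6, -0.4]
finger_gap: 0.094
shift [ 0.002 -0.088 -0.31 ]
turn [-0.002  0.001  0.003]
[-0.74  0.41 -0.03  1.67  0.02  1.06  0.98]
```

Now shift and start tilting, in a few logged pieces for the model.

```bash
L='from h import *;log();print(st()["q"].round(2))'
python3 -m crank '[[[0,-0.04,-0.15],[0,0,0.04],0],[[0,-0.04,-0.15],[0,0,0.04],0],[[0,0,0],[0,0,0.04],0]]' 25|tail -0; python3 -c "$L"
python3 -m crank '[[[0,0,0],[0,0.05,0],0],[[0,0,0],[0,0.05,0],0]]'|tail -0; python3 -c "$L"
python3 -m crank '[[[0,0,0],[0,-0.05,0],0],[[0,0,0],[0,-0.05,0],0]]'|tail -0; python3 -c "$L"
cat > kin.py <<'E'
import json,numpy as np
from scipy.spatial.transform import Rotation as R
from scipy.optimize import least_squares
LO=np.array([-2.81,-.39,-1.27,.06,-1.19,.19,-2.82]);HI=np.array([2.81,2.02,1.25,2.57,4.33,2,2.82])
def fk(q,p,sg):
    # p: h,L1,L2,L3, off: elbow ax1, ax2, wrist aw, y offsets
    h,L1,L2,L3,a1,a2,aw,y1,y2,az=p
    T=R.identity(); x=np.zeros(3)
    def go(v): nonlocal x; x=x+T.apply(v)
    T=T*R.from_euler('z',sg[0]*q[0]); go([a1,y1,h]); T=T*R.from_euler('y',q[1]); T=T*R.from_euler('z',sg[1]*q[2]); go([a2,0,L1])
    T=T*R.from_euler('y',q[3]); go([-a2,y2,0]); T=T*R.from_euler('z',sg[2]*q[4]); go([0,0,L2]); T=T*R.from_euler('y',q[5]); go([aw,0,0]); T=T*R.from_euler('z',sg[3]*q[6]+az); go([0,0,L3])
    M=T.as_matrix(); return x,np.stack([M[:,2],-M[:,1],M[:,0]],1)*np.array([1,1,1])
E
python3 - <<'E'
from kin import *; import itertools
D=[json.loads(l) for l in open("log.jsonl")]; D.insert(0,[[-1.2,.417,-.01,1.614,.005,1.111,-.053],[.2507,.5725,.2164],None])
for sg in itertools.product([-1,1],repeat=4):
    if sg[0]>0: continue
    best=None
    for az0 in(0,3.14):
        def res(p):
            e=[]
            for q,x,rv in D:
                X,M=fk(q,p,sg); e+=list((X-x)*10)
                if rv: e+=list((M-R.from_rotvec(rv).as_matrix()).ravel())
            return np.r_[e,(p[4:9])*.01]
        s=least_squares(res,[.36,.5,.45,.25,0,0,0,0,0,az0])
        if best is None or s.cost<best.cost: best=s
    print(sg,round(best.cost,6),best.x.round(4))
E
```

```text
[-0.54  0.6  -0.02  1.41 -0.13  1.47  1.23]
[-0.7   0.68  0.03  1.31  0.09  1.62  1.12]
[-0.55  0.62 -0.03  1.4  -0.12  1.48  1.22]
(-1, -1, -1, -1) 2e-06 [ 2.9010e-01  5.0140e-01  4.6970e-01  3.2310e-01  1.0000e-03 -7.0000e-04
 -3.0000e-04 -1.6400e-02 -1.4300e-02  3.1416e+00]
(-1, -1, -1, 1) 2.121382 [ 2.9010e-01  5.0140e-01  4.6970e-01  3.2310e-01  1.0000e-03 -7.0000e-04
 -3.0000e-04 -1.6400e-02 -1.4300e-02  1.1263e+00]
(-1, -1, 1, -1) 0.78311 [ 0.4132  0.067   1.0855 -0.0272 -0.889   0.4305  0.0692 -0.9384  0.9054
  3.2113]
(-1, -1, 1, 1) 3.23605 [ 0.4132  0.067   1.0855 -0.0272 -0.889   0.4305  0.0692 -0.9384  0.9054
  1.1155]
(-1, 1, -1, -1) 0.060525 [ 0.2549  0.5427 -0.0787  0.4253  0.8205 -0.3207 -0.0894 -0.0913  0.0641
  3.0834]
(-1, 1, -1, 1) 1.84576 [ 0.2549  0.5427 -0.0787  0.4253  0.8205 -0.3207 -0.0894 -0.0913  0.0641
  1.0923]
(-1, 1, 1, -1) 0.96667 [ 0.2914 -0.2131 -0.7302  0.0115  1.7708 -0.456  -0.2075  0.8827 -0.9106
  3.1515]
(-1, 1, 1, 1) 3.130779 [ 0.2914 -0.2131 -0.7302  0.0115  1.7708 -0.456  -0.2075  0.8827 -0.9106
  1.0922]Exception ignored on flushing sys.stdout:
BrokenPipeError: [Errno 32] Broken pipe
Exception ignored on flushing sys.stdout:
BrokenPipeError: [Errno 32] Broken pipe
Exception ignored on flushing sys.stdout:
BrokenPipeError: [Errno 32] Broken pipe
```

The S-R-S model fits almost exactly. Next I'll search for a grasp/place joint pair.

```bash
cat >> kin.py <<'E'
P0=np.array([.2901,.5014,.4697,.3231,.001,-.0007,-.0003,-.0164,-.0143,3.1416]); SG=(-1,-1,-1,-1)
def F(q): return fk(q,P0,SG)
def ik(x,M,q0,reg=.02,mg=.08):
    q0=np.clip(q0,LO+mg+.01,HI-mg-.01)
    f=lambda q:(lambda X,Mm:np.r_[(X-x)*10,(Mm-M).ravel()*2,(q-q0)*reg])(*F(q))
    s=least_squares(f,q0,bounds=(LO+mg,HI-mg),max_nfev=40); X,Mm=F(s.x)
    return s.x,np.linalg.norm(X-x),np.abs(Mm-M).max()
E
cat > search.py <<'E'
from h import *; from kin import *
rng=np.random.default_rng(0); qn=st()["q"]; out=[]
for th in(15,25,35,45):
    M=tilt(th); G=BASE+.044*AX+.002*UP; x=G+.008*M[:,0]
    qg,e1,e2=ik(x,M,qn,.005)
    if e1>.004 or e2>.02: print("grasp fail",th,e1,e2,qg.round(2)); continue
    for yaw in range(-180,180,30):
        f=np.array([np.cos(np.radians(yaw)),np.sin(np.radians(yaw)),0]); t=np.radians(th)
        xt=np.cos(t)*f-np.sin(t)*UP; Mp=rotm(xt,-np.cross(f,UP))
        for c in([.485,.073],[.53,.09],[.44,.06]):
            xp=np.array([*c,.003+.044])-.002*f*-1*-1+.008*xt
            for k in range(3):
                q0=qg.copy() if k==0 else qg*.5+.5*rng.uniform(LO,HI)
                if k==2: q0[4]=3; 
                qp,a,b=ik(xp,Mp,q0,.01)
                if a<.004 and b<.02:
                    dm=np.abs(qp-qg).max(); out.append((dm,th,yaw,c,qp.round(2)))
    print(th,qg.round(2))
out.sort(key=lambda o:o[0])
for o in out[:14]: print(o)
print(len(out))
E
python3 search.py
```

```text
15 [-0.57  0.74 -0.03  1.61 -0.09  1.04  1.23]
25 [-0.53  0.84 -0.04  1.47 -0.13  1.25  1.26]
35 [-0.51  0.94 -0.05  1.32 -0.16  1.46  1.28]
45 [-0.49  1.06 -0.06  1.17 -0.19  1.66  1.28]
(np.float64(1.510518926286791), 15, -60, [0.44, 0.06], array([-1.85,  1.58,  1.1 ,  2.18, -0.22,  0.64, -0.28]))
(np.float64(1.7951119853100161), 15, -120, [0.485, 0.073], array([-1.12,  1.46,  1.04,  1.44, -0.17,  1.68, -0.56]))
(np.float64(1.9093567254176782), 15, -120, [0.53, 0.09], array([-0.99,  1.4 ,  0.89,  1.28, -0.03,  1.76, -0.68]))
(np.float64(1.9273100497046816), 35, -90, [0.44, 0.06], array([-1.32,  1.  ,  0.84,  1.97,  0.12,  0.99, -0.65]))
(np.float64(1.9557814707036054), 35, -60, [0.44, 0.06], array([-1.57,  0.97,  0.9 ,  2.26,  0.4 ,  0.53, -0.68]))
(np.float64(1.983317877928486), 15, -90, [0.44, 0.06], array([-1.37,  1.24,  0.82,  1.85,  0.19,  1.19, -0.75]))
(np.float64(1.9841217675204188), 45, -90, [0.485, 0.073], array([-1.1 ,  0.83,  0.65,  1.91,  0.25,  0.96, -0.7 ]))
(np.float64(2.0118791252471846), 45, -90, [0.53, 0.09], array([-0.98,  0.84,  0.55,  1.79,  0.31,  1.04, -0.73]))
(np.float64(2.017741328129345), 15, -120, [0.485, 0.073], array([-0.99,  1.3 ,  0.76,  1.43,  0.05,  1.68, -0.79]))
(np.float64(2.0263613769042177), 25, -120, [0.53, 0.09], array([-0.94,  1.24,  0.77,  1.36, -0.01,  1.63, -0.76]))
(np.float64(2.029997215120864), 35, -90, [0.53, 0.09], array([-1.08,  0.97,  0.63,  1.73,  0.31,  1.13, -0.75]))
(np.float64(2.037039559083), 35, -120, [0.53, 0.09], array([-0.94,  1.14,  0.76,  1.45, -0.06,  1.5 , -0.76]))
(np.float64(2.039502606942026), 15, -120, [0.44, 0.06], array([-1.05,  1.26,  0.76,  1.57,  0.03,  1.61, -0.81]))
(np.float64(2.059960500942351), 15, -90, [0.53, 0.09], array([-1.13,  1.2 ,  0.65,  1.61,  0.39,  1.35, -0.83]))
196
```

```bash
cat >> h.py <<'E'
TH=40
def grasp_pose(back=0,up=0):
    M=tilt(TH); return BASE+.042*AX+(.002+up)*UP+(.008-back)*M[:,0],M
def place_pose(up=0,c=(.495,.08),yaw=-90):
    f=np.array([np.cos(np.radians(yaw)),np.sin(np.radians(yaw)),0]); t=np.radians(TH)
    xt=np.cos(t)*f-np.sin(t)*UP; return np.array([*c,.003+.042+up])-.002*f+.008*xt, rotm(xt,-np.cross(f,UP))
E
python3 - <<'E'
from h import *; from kin import *
p,M=grasp_pose(.09); delta(p,M); qa=ik(p,M,st()["q"],.005); print(qa)
p,M=grasp_pose(0,.15); qb=ik(p,M,qa[0],.005); print(qb)
p,M=place_pose(.05); q0=np.array([-1.05,.85,.6,1.85,.25,1.0,-.7]); print(ik(p,M,q0,.005)); p,M=place_pose(0); print(ik(p,M,q0,.005))
E
```

```text
shift [ 0.339 -0.324 -0.005]
turn [-0.001  0.001  0.103]
(array([-0.48346557,  1.01456712, -0.04705839,  1.04154324, -0.17287188,
        1.75182367,  1.26841596]), np.float64(7.075683012613217e-07), np.float64(2.2965189863111135e-06))
(array([-0.49521878,  0.82391501, -0.05999718,  1.21995822, -0.18723626,
        1.7583874 ,  1.23988939]), np.float64(2.4485406133324916e-07), np.float64(5.820374405773876e-07))
(array([-1.11874338,  0.80176361,  0.66096927,  1.85546507,  0.3125246 ,
        1.10556941, -0.71983997]), np.float64(9.388390935846359e-08), np.float64(1.7173081734433993e-07))
(array([-1.09824814,  0.88913418,  0.63017613,  1.85087687,  0.28370139,
        1.03596844, -0.75047109]), np.float64(2.755463480302902e-08), np.float64(2.1971976293944095e-07))
```

```bash
python3 -m crank '[[[0.08,-0.1,0],[0,0,0.035],0],[[0.08,-0.08,0],[0,0,0.035],0],[[0.08,-0.08,0],[0,0,0.033],0],[[0.06,-0.04,0],[0,0,0],0],[[0,0,0],[0,0,0],0]]' 25; python3 -c "
from h import *
print(log()['q'].round(2));delta(*grasp_pose(.09));delta(*grasp_pose(0))"
```

```text
clock: 3.9
tool_pos: [0.5333, 0.3395, 0.0935]
eef_rot: [-0.971, 1.672, 1.83]
wrist_force: [-0.2, 0.6, 0.6]
finger_gap: 0.0939
[-0.49  0.98 -0.04  1.09 -0.19  1.73  1.27]
shift [-0.018 -0.057 -0.002]
turn [-0.001  0.003 -0.002]
shift [ 0.341 -0.059 -0.005]
turn [-0.001  0.003 -0.002]
```

```bash
python3 -m crank '[[[0,-0.055,-0.004],[0,0.003,-0.002],0],[[0.12,0,0],[0,0,0],0],[[0.12,0,0],[0,0,0],0],[[0.08,0,0],[0,0,0],0],[[0,0,0],[0,0,0],0]]' 25
python3 - <<'E'
from h import *
delta(*grasp_pose(0)); im,d,P=shot("side","side1"); im2,d2,P2=shot("top","x")
a=cv2.resize(im[70:190,120:290,::-1],None,fx=3,fy=3); b=cv2.resize(im2[170:290,85:205,::-1],None,fx=3,fy=3)
cv2.imwrite("pics/g1.png",np.hstack([a,b])[:, :800])
E
```

```text
clock: 4.53
tool_pos: [0.4974, 0.3339, 0.0282]
eef_rot: [-0.999, 1.655, 1.817]
wrist_force: [0.2, -0.9, 0.9]
finger_gap: 0.0941
shift [ 0.048  0.001 -0.008]
turn [ 0.001 -0.     0.006]
```

View pics/g1.png

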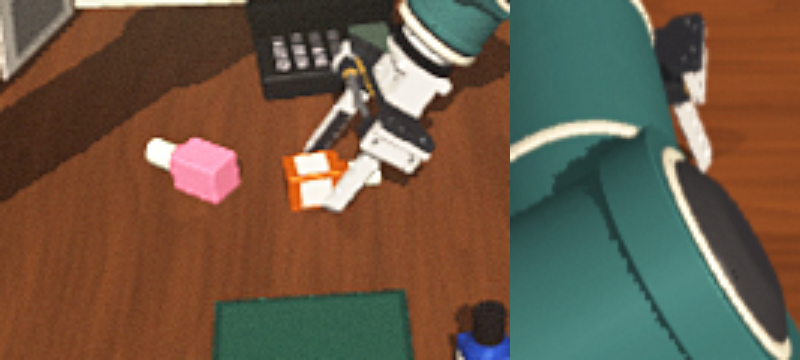

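The side crop shows the fingers straddling the amber body at crop (310,180). I'll go the last 12 mm and close.

```bash
python3 -m crank '[[[0.045,0,-0.008],[0,0,0.005],0],[[0,0,0],[0,0,0],255],[[0,0,0],[0,0,0],255],[[0,0,0],[0,0,0],255],[[0,0,0],[0,0,0],255]]' 30; python3 -c "
from h import *
delta(*grasp_pose(0))"
python3 -m crank '[[[0,0,0],[0,0,0],255],[[0,0,0],[0,0,0],255],[[0,0,0],[0,0,0],255]]' 30
```

```text
clock: 5.25
tool_pos: [0.4938, 0.331, 0.0212]
eef_rot: [-0.99, 1.663, 1.825]
wrist_force: [0.7, -0.5, -0.2]
finger_gap: 0.0573
shift [0.016 0.005 0.   ]
turn [0.001 0.    0.002]
clock: 5.62
tool_pos: [0.4938, 0.3311, 0.0212]
eef_rot: [-0.99, 1.663, 1.825]
wrist_force: [-0.2, 0.2, -0.1]
finger_gap: 0.0457
```

```bash
python3 -m crank '[[[-0.06,0.05,0],[0,0,0],255],[[-0.12,0.1,0],[0,0,0],255],[[-0.12,0.1,0],[0,0,0],255],[[-0.12,0.1,0],[0,0,0],255],[[0,0,0],[0,0,0],255]]' 30
cat > plan.py <<'E'
from h import *; from kin import *; import sys,pickle
def nextrows(W,k,n=5):
    s=st(); M=R.from_rotvec(s["eef_rot"]); p=np.array(s["tool_pos"]); print("q",s["q"].round(2))
    for i in range(k,min(k+n,len(W))):
        x,Mt=W[i]; Mt=R.from_matrix(Mt); print(i,np.round(M.inv().apply(x-p)/.25,2).tolist(),np.round((M.inv()*Mt).as_rotvec()/np.pi,3).tolist()); p,M=x,Mt
E
python3 - <<'E'
from plan import *
s=st(); q=s["q"]; print("z",s["tool_pos"])
p,M=place_pose(.10); qt,e,_=ik(p,M,np.array([-1.1,.8,.65,1.85,.3,1.1,-.72]),.005); print(e,qt.round(2))
N=18; W=[F(q+(qt-q)*t) for t in np.linspace(0,1,N+1)[1:]]
pickle.dump(W,open("W.pkl","wb"))
print([np.round(w[0],2).tolist() for w in W]); nextrows(W,0)
E
```

```text
clock: 6.25
tool_pos: [0.4935, 0.3308, 0.167]
eef_rot: [-0.992, 1.661, 1.823]
wrist_force: [0.8, 0.5, -2.7]
finger_gap: 0.046
z [0.49350445 0.33077709 0.16695448]
9.229908797868412e-08 [-1.14  0.72  0.69  1.85  0.35  1.18 -0.69]
[[0.49, 0.32, 0.15], [0.49, 0.31, 0.14], [0.49, 0.29, 0.13], [0.49, 0.28, 0.12], [0.48, 0.27, 0.11], [0.48, 0.25, 0.11], [0.48, 0.24, 0.11], [0.49, 0.22, 0.1], [0.49, 0.2, 0.1], [0.49, 0.19, 0.1], [0.49, 0.17, 0.1], [0.49, 0.16, 0.11], [0.49, 0.14, 0.11], [0.49, 0.13, 0.11], [0.49, 0.12, 0.12], [0.49, 0.1, 0.13], [0.49, 0.09, 0.13], [0.5, 0.08, 0.14]]
q [-0.5   0.82 -0.05  1.22 -0.19  1.75  1.25]
0 [0.05, -0.02, -0.04] [0.041, 0.016, -0.008]
1 [0.05, -0.02, -0.04] [0.041, 0.015, -0.01]
2 [0.05, -0.02, -0.04] [0.04, 0.014, -0.011]
3 [0.05, -0.03, -0.04] [0.039, 0.013, -0.013]
4 [0.04, -0.03, -0.04] [0.039, 0.011, -0.014]
```

```bash
python3 -m crank '[[[0.04,-0.02,-0.04],[0.041,0.016,-0.008],255],[[0.04,-0.02,-0.04],[0.041,0.015,-0.01],255],[[0.04,-0.02,-0.04],[0.04,0.014,-0.011],255],[[0.04,-0.03,-0.04],[0.039,0.013,-0.013],255],[[0.04,-0.03,-0.04],[0.039,0.011,-0.014],255]]' 30
python3 -c "
from plan import *
nextrows(pickle.load(open('W.pkl','rb')),5,6)"
```

```text
clock: 6.88
tool_pos: [0.4914, 0.2659, 0.1222]
eef_rot: [-1.03, 2.02, 0.97]
wrist_force: [-0.1, 0.9, -1.9]
finger_gap: 0.0456
q [-0.68  0.8   0.17  1.37 -0.04  1.61  0.7 ]
5 [0.08, -0.02, -0.03] [0.033, 0.008, -0.015]
6 [0.04, -0.03, -0.04] [0.038, 0.007, -0.016]
7 [0.03, -0.04, -0.04] [0.037, 0.005, -0.017]
8 [0.03, -0.04, -0.03] [0.037, 0.003, -0.017]
9 [0.03, -0.04, -0.03] [0.036, 0.001, -0.017]
10 [0.03, -0.05, -0.03] [0.036, -0.001, -0.017]
```

```bash
python3 -m crank '[[[0.06,-0.02,-0.03],[0.033,0.008,-0.015],255],[[0.04,-0.03,-0.04],[0.038,0.007,-0.016],255],[[0.03,-0.04,-0.04],[0.037,0.005,-0.017],255],[[0.03,-0.04,-0.03],[0.037,0.003,-0.017],255],[[0.03,-0.04,-0.03],[0.036,0.001,-0.017],255]]' 30
python3 -c "
from plan import *
nextrows(pickle.load(open('W.pkl','rb')),10,8)"
```

```text
clock: 7.5
tool_pos: [0.4878, 0.1891, 0.1045]
eef_rot: [-0.982, 1.981, 0.175]
wrist_force: [-0.0, -0.2, -2.5]
finger_gap: 0.0458
q [-0.87  0.77  0.38  1.57  0.1   1.44  0.16]
10 [0.04, -0.04, -0.02] [0.031, -0.003, -0.013]
11 [0.03, -0.05, -0.03] [0.036, -0.003, -0.016]
12 [0.02, -0.05, -0.02] [0.035, -0.005, -0.015]
13 [0.02, -0.05, -0.02] [0.035, -0.006, -0.014]
14 [0.02, -0.05, -0.02] [0.034, -0.008, -0.013]
15 [0.02, -0.06, -0.01] [0.034, -0.009, -0.012]
16 [0.02, -0.06, -0.01] [0.033, -0.01, -0.01]
17 [0.02, -0.06, -0.0] [0.033, -0.011, -0.009]
```

```bash
python3 -m crank '[[[0.04,-0.04,-0.02],[0.031,-0.003,-0.013],255],[[0.03,-0.05,-0.03],[0.036,-0.003,-0.016],255],[[0.02,-0.05,-0.02],[0.035,-0.005,-0.015],255],[[0.02,-0.05,-0.02],[0.035,-0.006,-0.014],255],[[0.02,-0.05,-0.02],[0.034,-0.008,-0.013],255]]' 30
python3 -m crank '[[[0.02,-0.06,-0.01],[0.034,-0.009,-0.012],255],[[0.02,-0.06,-0.01],[0.033,-0.01,-0.01],255],[[0.02,-0.06,0],[0.033,-0.011,-0.009],255]]' 30
python3 -c "
from h import *
print(log()['q'].round(2))
delta(*place_pose(.1));delta(*place_pose(.0))"
```

```text
clock: 8.12
tool_pos: [0.4897, 0.1157, 0.1192]
eef_rot: [-0.812, 1.686, -0.433]
wrist_force: [0.6, 0.1, -2.6]
finger_gap: 0.0458
clock: 8.5
tool_pos: [0.4909, 0.0729, 0.1422]
eef_rot: [-0.669, 1.442, -0.703]
wrist_force: [-0.1, -0.1, -2.8]
finger_gap: 0.046
[-1.19  0.74  0.76  1.86  0.31  1.16 -0.68]
shift [-0.003  0.015  0.016]
turn [-0.008  0.002  0.003]
shift [0.252 0.324 0.006]
turn [-0.008  0.002  0.003]
```

```bash
python3 -m crank '[[[0,0.015,0.016],[-0.008,0.002,0.003],255],[[0,0,0],[0,0,0],255]]' 30
cat >> h.py <<'E'
def seg(im,P,lo,hi,kind):
    a=im.astype(int); 
    if kind=="amber": k=(a[...,0]>150)&(a[...,1]<a[...,0]*.62)&(a[...,2]<90)
    q=P.reshape(-1,3); m=((q>lo)&(q<hi)).all(1); return m.reshape(im.shape[:2])
E
python3 - <<'E'
from h import *
delta(*place_pose(.1))
vis=[]
for c in("side","top"):
    im,d,P=shot(c,c+"2")
    o=[o for o in r.outline_of(c,"amber_bottle") if np.linalg.norm(np.median(P[o["mask"]],0)[:2]-[.495,.08])<.08]
    for k in o:
        q=P[k["mask"]&(d>0)]; x=q[(np.abs(q[:,0]-.495)<.06)&(np.abs(q[:,1]-.08)<.06)&(q[:,2]>.02)]
        print(c,k["p"],k["box"],np.percentile(x,[1,50,99],axis=0).round(3).tolist())
    b=(250,120) if c=="side" else (230,190)
    vis.append(cv2.resize(im[b[1]-20:b[1]+110,b[0]-90:b[0]+40,::-1],(400,400),interpolation=cv2.INTER_CUBIC))
cv2.imwrite("pics/up1.png",np.hstack(vis))
E
```

```text
clock: 8.75
tool_pos: [0.4947, 0.076, 0.139]
eef_rot: [-0.682, 1.464, -0.678]
wrist_force: [0.8, -0.6, -2.3]
finger_gap: 0.046
shift [-0.002 -0.003  0.001]
turn [ 0.001 -0.    -0.001]
side 0.84 [215.3, 131.8, 15.1, 33.7] [[0.477, 0.052, 0.106], [0.496, 0.058, 0.162], [0.515, 0.084, 0.207]]
top 0.82 [213.6, 215.0, 19.6, 18.1] [[0.471, 0.055, 0.136], [0.491, 0.074, 0.167], [0.517, 0.1, 0.208]]
```

View pics/up1.png

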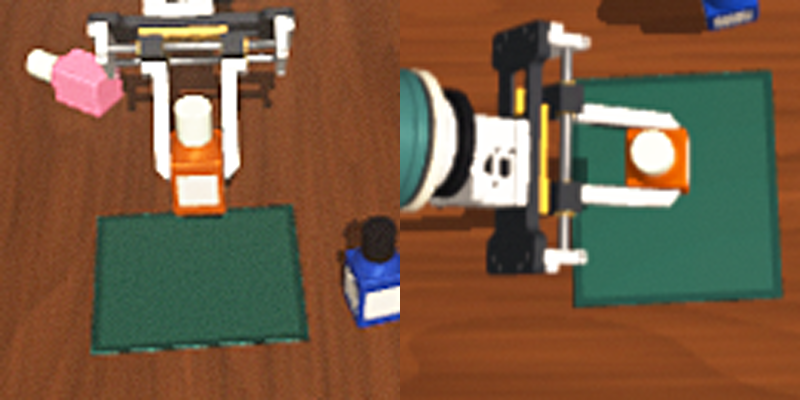

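Picture 5 shows the amber bottle held upright above the pad. Cap top is at z ≈ 0.208, so the base is near 0.102, as planned. I'll lower it and check tilt just above the pad.

```bash
python3 -m crank '[[[0.08,0.1,0],[0,0,0],255],[[0.08,0.1,0],[0,0,0],255],[[0.045,0.06,0],[0,0,0],255],[[0,0,0],[0,0,0],255]]' 30
python3 - <<'E'
from h import *
delta(*place_pose(.0))
im,d,P=shot("side","side3"); im2,d2,P2=shot("top")
q=P.reshape(-1,3); s=st()["tool_pos"]
f=q[(np.abs(q[:,0]-.495)<.016)&(q[:,1]>.04)&(q[:,1]<.07)&(q[:,2]>.02)&(q[:,2]<.078)]
A=np.c_[f[:,2],f[:,0],np.ones(len(f))]; 
for _ in range(3):
    c=np.linalg.lstsq(A,f[:,1],rcond=None)[0]; e=np.abs(f[:,1]-A@c); k=e<.004; A,f=A[k],f[k]
print("front dy/dz",c.round(3),len(f))
for n,Q in(("top",P2.reshape(-1,3)),("side",q)):
    m=Q[(np.abs(Q[:,0]-.495)<.04)&(np.abs(Q[:,1]-.078)<.04)]
    ct=m[m[:,2]>.115]; print(n,"cap top",len(ct),ct.mean(0).round(4),np.percentile(ct[:,2],[5,95]).round(4))
    top=ct[ct[:,2]>np.percentile(ct[:,2],95)-.006]; A=np.c_[top[:,:2],np.ones(len(top))]; print("slope",np.linalg.lstsq(A,top[:,2],rcond=None)[0].round(3),cv2.minEnclosingCircle(top[:,:2].astype(np.float32)))
E
```

```text
clock: 9.45
tool_pos: [0.4951, 0.0791, 0.0543]
eef_rot: [-0.68, 1.464, -0.677]
wrist_force: [-0.5, -0.1, -1.8]
finger_gap: 0.0456
shift [ 0.047  0.036 -0.   ]
turn [ 0.001 -0.    -0.001]
front dy/dz [ 0.002 -0.01   0.063] 163
top cap top 118 [0.4953 0.08   0.1205] [0.1178 0.1233]
slope [-0.001  0.005  0.121] ((0.495427668094635, 0.0796729028224945), 0.015024523250758648)
side cap top 73 [0.4958 0.0771 0.1202] [0.1169 0.1226]
slope [-0.02   0.032  0.128] ((0.4949035346508026, 0.07819586247205734), 0.015237783081829548)
```

```bash
python3 -m crank '[[[0.01,0.013,0],[0,0,0],255],[[0.01,0.013,0],[0,0,0],255],[[0,0,0],[0,0,0],255]]' 30
for i in 1 2 3; do python3 -m crank '[[[0.005,0.006,0],[0,0,0],255],[[0,0,0],[0,0,0],255]]' 30 | grep -E 'pos|force'; done
```

```text
clock: 9.93
tool_pos: [0.4962, 0.0801, 0.0483]
eef_rot: [-0.676, 1.462, -0.676]
wrist_force: [0.9, 0.4, -2.2]
finger_gap: 0.0462
tool_pos: [0.4963, 0.0801, 0.0464]
wrist_force: [0.2, -0.6, -2.3]
tool_pos: [0.4963, 0.0802, 0.0444]
wrist_force: [0.3, -0.1, -2.0]
tool_pos: [0.4965, 0.0804, 0.0437]
wrist_force: [-0.6, 0.0, -1.9]
```

```bash
for i in 1 2 3; do python3 -m crank '[[[0.004,0.005,0],[0,0,0],255],[[0,0,0],[0,0,0],255]]' 30 | grep -E 'pos|force'; done
```

```text
tool_pos: [0.4966, 0.0805, 0.0437]
wrist_force: [0.3, -0.8, -1.7]
tool_pos: [0.4967, 0.0807, 0.0436]
wrist_force: [-0.8, 0.1, -2.3]
tool_pos: [0.4968, 0.0809, 0.0435]
wrist_force: [-0.2, -1.1, -1.4]
```

```bash
python3 -m crank '[[[0.006,0.009,0],[0,0,0],255]]' 30 | grep -E 'pos|force';python3 -m crank '[[[0.006,0.009,0],[0,0,0],255]]' 30 | grep -E 'pos|force'
python3 - <<'E'
from h import *
im2,d2,P2=shot("top"); Q=P2.reshape(-1,3)
m=Q[(np.abs(Q[:,0]-.495)<.04)&(np.abs(Q[:,1]-.078)<.04)]; ct=m[m[:,2]>.1]; print(ct.mean(0),np.median(ct,0),np.percentile(ct[:,2],[5,95]))
m=Q[(np.abs(Q[:,0]-.44)<.02)&(np.abs(Q[:,1]-.02)<.02)]; print("pad",np.median(m,0)); m=Q[(np.abs(Q[:,0]-.44)<.02)&(np.abs(Q[:,1]+.07)<.02)]; print("desk",np.median(m,0))
print([ (s['wrist_force'].round(2).tolist(),s['tau'].round(1).tolist()) for s in [st()]])
E
```

```text
tool_pos: [0.4969, 0.0813, 0.0425]
wrist_force: [-12.2, 15.2, 42.0]
tool_pos: [0.4969, 0.0816, 0.0415]
wrist_force: [-12.4, 11.1, 37.4]
[0.49666044 0.08294867 0.10864076] [0.49662219 0.08310946 0.10869805] [0.10564914 0.11234306]
pad [0.44065589 0.01913793 0.00366551]
desk [ 4.40291388e-01 -6.90079054e-02  1.81685260e-04]
[([-11.41, 12.64, 37.3], [7.0, -79.5, 20.9, -16.3, 0.1, -4.8, -0.1])]
```

Contact at about 42 N (the limit is 60). The cap top is at 0.1087, so the bottle is seated on the pad. I'll back off the preload and then release.

```bash
python3 -m crank '[[[-0.004,-0.006,0],[0,0,0],255]]' 30 | grep -E 'pos|force'; python3 -m crank '[[[0,0,0],[0,0,0],255]]' 15 | grep -E 'pos|force'
```

```text
tool_pos: [0.4969, 0.0816, 0.0431]
wrist_force: [0.4, 0.2, -2.2]
tool_pos: [0.497, 0.0816, 0.0429]
wrist_force: [-0.7, 0.3, -1.4]
```

```bash
python3 -m crank '[[[0,0,0],[0,0,0],115],[[0,0,0],[0,0,0],115],[[0,0,0],[0,0,0],60],[[0,0,0],[0,0,0],60]]' 15
python3 - <<'E'
from h import *
im2,d2,P2=shot("top"); Q=P2.reshape(-1,3)
m=Q[(np.abs(Q[:,0]-.495)<.04)&(np.abs(Q[:,1]-.08)<.04)]; ct=m[m[:,2]>.104]; print(ct.mean(0),cv2.minEnclosingCircle(ct[:,:2].astype(np.float32)))
A=np.c_[ct[:,:2],np.ones(len(ct))]; print("slope",np.linalg.lstsq(A,ct[:,2],rcond=None)[0].round(3))
E
```

```text
clock: 12.48
tool_pos: [0.497, 0.0813, 0.0425]
eef_rot: [-0.682, 1.46, -0.687]
wrist_force: [0.1, 0.2, 0.0]
finger_gap: 0.0681
[0.49701244 0.08303005 0.1092089 ] ((0.4971729815006256, 0.08309788256883621), 0.01480692345649004)
slope [-0.05  -0.     0.134]
```

The amber bottle stands free on the pad, cap centre (0.497, 0.083) with almost no slope. I'll retreat along the tool axis and plan the turn to tool-down above its cap.

```bash
python3 -m crank '[[[-0.08,0,0],[0,0,0],40],[[-0.12,0,0],[0,0,0],40],[[-0.2,0,0],[0,0,0],40],[[-0.2,0,0],[0,0,0],40],[[-0.05,0,0],[0,0,0],40]]' 20 | grep -E 'pos|gap|clock'
cat >> h.py <<'E'
def down(az): z=np.array([np.cos(np.radians(az)),np.sin(np.radians(az)),0]); return rotm(-UP,z)
C0=np.array([.5415,-.2433]); CY=6.9; cx=np.array([np.cos(np.radians(CY)),np.sin(np.radians(CY))]); cy=np.array([-cx[1],cx[0]])
def cell(i,j): return C0+.034*i*cx+.068*j*cy
E
python3 - <<'E'
from plan import *
s=log(); q=s["q"]; print(q.round(2))
p,M=np.array([.497,.083,.20]),down(0); qt,e,_=ik(p,M,np.array([-.17,.35,0,1.8,0,1,-.1]),.005); print(e,qt.round(2))
N=13; W=[F(q+(qt-q)*t) for t in np.linspace(0,1,N+1)[1:]]
pickle.dump(W,open("W.pkl","wb"))
print([np.round(w[0],2).tolist() for w in W]); nextrows(W,0,7)
im2,d2,P2=shot("top"); o=r.outline_of("top","amber_bottle")
for k in o: print(k["p"],np.median(P2[k["mask"]],0).round(3))
E
```

```text
clock: 13.15
tool_pos: [0.4965, 0.2085, 0.1491]
finger_gap: 0.0793
[-1.24  0.82  0.68  1.62  0.22  1.39 -0.7 ]
1.6151057635667514e-07 [-0.21  0.22 -0.01  1.93  0.    0.99 -0.23]
[[0.5, 0.19, 0.14], [0.5, 0.18, 0.13], [0.5, 0.16, 0.13], [0.49, 0.15, 0.13], [0.49, 0.14, 0.13], [0.49, 0.14, 0.13], [0.49, 0.13, 0.14], [0.49, 0.12, 0.14], [0.49, 0.11, 0.15], [0.5, 0.11, 0.16], [0.5, 0.1, 0.17], [0.5, 0.09, 0.19], [0.5, 0.08, 0.2]]
q [-1.24  0.82  0.68  1.62  0.22  1.39 -0.7 ]
0 [0.08, -0.01, 0.0] [-0.008, 0.015, 0.024]
1 [0.06, -0.02, 0.0] [-0.007, 0.013, 0.025]
2 [0.05, -0.03, -0.0] [-0.005, 0.01, 0.025]
3 [0.03, -0.03, -0.0] [-0.004, 0.007, 0.025]
4 [0.02, -0.03, -0.0] [-0.003, 0.004, 0.025]
5 [0.01, -0.04, -0.0] [-0.002, 0.001, 0.024]
6 [-0.01, -0.04, -0.0] [-0.002, -0.001, 0.023]
0.63 [0.35  0.357 0.044]
0.57 [0.492 0.081 0.071]
0.37 [ 0.725 -0.105  0.024]
0.3 [ 0.504 -0.241  0.05 ]
```

Run:
```python
from plan import *
q=st()["q"]
p,M=np.array([.497,.19,.25]),down(0); qt,e,_=ik(p,M,np.array([-.4,.35,0,1.8,0,1,-.3]),.005); print(e,qt.round(2))
N=9; W=[F(q+(qt-q)*t) for t in np.linspace(0,1,N+1)[1:]]
pickle.dump(W,open("W.pkl","wb"))
print([np.round(w[0],2).tolist() for w in W]); nextrows(W,0,9)
```

```text
1.2641777634454425e-07 [-0.43  0.22  0.    1.81 -0.    1.12 -0.42]
[[0.49, 0.2, 0.14], [0.49, 0.19, 0.14], [0.49, 0.19, 0.14], [0.49, 0.19, 0.15], [0.49, 0.19, 0.16], [0.49, 0.19, 0.18], [0.49, 0.19, 0.2], [0.5, 0.19, 0.22], [0.5, 0.19, 0.25]]
q [-1.24  0.82  0.68  1.62  0.22  1.39 -0.7 ]
0 [0.04, 0.0, -0.01] [-0.008, 0.016, 0.034]
1 [0.02, -0.01, -0.01] [-0.006, 0.012, 0.035]
2 [-0.0, -0.02, -0.01] [-0.004, 0.008, 0.035]
3 [-0.03, -0.02, -0.0] [-0.003, 0.003, 0.034]
4 [-0.05, -0.02, -0.0] [-0.002, -0.001, 0.033]
5 [-0.07, -0.02, -0.0] [-0.001, -0.005, 0.031]
6 [-0.08, -0.02, -0.0] [-0.001, -0.009, 0.029]
7 [-0.09, -0.02, -0.0] [-0.001, -0.013, 0.026]
8 [-0.1, -0.01, -0.0] [-0.001, -0.016, 0.023]
```

```bash
python3 -m crank '[[[0,0,-0.01],[-0.008,0.016,0.034],40],[[0,-0.01,-0.01],[-0.006,0.012,0.035],40],[[-0.02,-0.02,-0.01],[-0.004,0.008,0.035],40],[[-0.04,-0.02,0],[-0.003,0.003,0.034],40],[[-0.06,-0.02,0],[-0.002,-0.001,0.033],40]]' 20 | grep -E 'pos|gap|clock'
python3 -m crank '[[[-0.08,-0.02,0],[-0.001,-0.005,0.031],40],[[-0.08,-0.02,0],[-0.001,-0.009,0.029],40],[[-0.08,-0.02,0],[-0.001,-0.013,0.026],40],[[-0.08,-0.01,0],[-0.001,-0.016,0.023],40]]' 20 | grep -E 'pos|gap|clock'
python3 - <<'E'
from h import *
print(log()["q"].round(2)); delta([.497,.19,.22],down(0))
im,d,P=shot("top"); im2,d2,P2=shot("side","side4")
q=P2.reshape(-1,3)
m=q[(np.abs(q[:,0]-.497)<.04)&(np.abs(q[:,1]-.083)<.04)]; ct=m[m[:,2]>.1]; print("cap side",ct.mean(0).round(4),cv2.minEnclosingCircle(ct[:,:2].astype(np.float32)))
f=q[(np.abs(q[:,0]-.497)<.018)&(q[:,1]>.05)&(q[:,1]<.07)&(q[:,2]>.012)&(q[:,2]<.058)]
A=np.c_[f[:,2],f[:,0],np.ones(len(f))]; print("front face: dy/dz, dy/dx",np.linalg.lstsq(A,f[:,1],rcond=None)[0].round(3),len(f))
q=P.reshape(-1,3); m=q[(np.abs(q[:,0]-.497)<.04)&(np.abs(q[:,1]-.083)<.04)]
ct=m[m[:,2]>.1]; print("cap top",len(ct),ct.mean(0).round(4)) if len(ct) else 0
E
```

```text
clock: 13.88
tool_pos: [0.49, 0.2005, 0.1777]
finger_gap: 0.0795
clock: 14.38
tool_pos: [0.4981, 0.1915, 0.2563]
finger_gap: 0.0791
[-0.91  0.25  0.59  1.8  -0.17  1.14 -0.28]
shift [ 0.145 -0.008 -0.003]
turn [-0.006 -0.004 -0.004]
cap side [0.4975 0.0791 0.1081] ((0.4969649910926819, 0.08137546479701996), 0.015080872923135757)
front face: dy/dz, dy/dx [ 0.011 -0.004  0.061] 138
cap top 372 [0.4848 0.1094 0.4451]
```

```bash
python3 -m crank '[[[0,-0.15,-0.002],[-0.003,-0.002,-0.002],40],[[0,-0.15,-0.002],[-0.003,-0.002,-0.002],40],[[0,-0.13,0],[0,0,0],40],[[0.1,0,0],[0,0,0],40],[[0.1,0,0],[0,0,0],40]]' 20 | grep -E 'pos|gap|clock'
python3 -c "
from h import *
print(st()['q'].round(2)); delta([.497,.082,.089],down(0))"
```

```text
clock: 15.1
tool_pos: [0.4929, 0.0776, 0.1995]
finger_gap: 0.0796
[-0.78  0.25  0.65  1.95 -0.17  1.01 -0.05]
shift [0.442 0.021 0.02 ]
turn [-0.001 -0.003  0.003]
```

```bash
python3 -m crank '[[[0.1,0.021,0.02],[0,-0.003,0.003],40],[[0.12,0,0],[0,0,0],40],[[0.08,0,0],[0,0,0],40],[[0,0,0],[0,0,0],40]]' 20 | grep -E 'pos|gap|force|clock'
python3 -c "
from h import *
delta([.497,.082,.089],down(0))"
```

```text
clock: 15.6
tool_pos: [0.4926, 0.08, 0.1144]
wrist_force: [0.6, -0.4, 1.3]
finger_gap: 0.0792
shift [0.101 0.009 0.019]
turn [-0.002 -0.005  0.003]
```

```bash
python3 -m crank '[[[0.04,0.01,0.022],[-0.002,-0.006,0.003],40],[[0.04,0,0.004],[0,0,0],40],[[0.02,0,0],[0,0,0],40],[[0,0,0],[0,0,0],40]]' 20 | grep -E 'pos|gap|force|clock'
python3 -c "
from h import *
delta([.497,.082,.089],down(0))"
```

```text
clock: 16.1
tool_pos: [0.4985, 0.0817, 0.0882]
wrist_force: [0.2, -0.0, 0.6]
finger_gap: 0.0795
shift [-0.003  0.001 -0.006]
turn [-0.     0.     0.001]
```

```bash
python3 -m crank '[[[0,0,-0.006],[0,0,0],150],[[0,0,0],[0,0,0],150],[[0,0,0],[0,0,0],255],[[0,0,0],[0,0,0],255],[[0,0,0],[0,0,0],255]]' 25 | grep -E 'pos|gap|force|clock'
python3 -m crank '[[[0,0,0],[0,0,0],255],[[0,0,0],[0,0,0],255]]' 25 | grep -E 'pos|gap|force|clock'
```

```text
clock: 16.73
tool_pos: [0.4973, 0.0819, 0.0892]
wrist_force: [0.1, -0.9, -0.5]
finger_gap: 0.0329
clock: 16.98
tool_pos: [0.4973, 0.0819, 0.0892]
wrist_force: [0.6, -0.9, 0.0]
finger_gap: 0.0298
```

```bash
python3 -m crank '[[[-0.06,0,0],[0,0,0],255],[[-0.12,0,0],[0,0,0],255],[[-0.15,0,0],[0,0,0],255],[[-0.12,0,0],[0,0,0],255],[[-0.02,0,0],[0,0,0],255]]' 30 | grep -E 'pos|gap|force|clock'
python3 -c "
from h import *
print(st()['q'].round(2)); delta([*cell(1,0),.21],down(CY))"
```

```text
clock: 17.6
tool_pos: [0.4965, 0.0811, 0.213]
wrist_force: [-0.1, 0.1, -1.8]
finger_gap: 0.0295
[-0.8   0.24  0.66  1.93 -0.17  1.02 -0.06]
shift [ 0.015 -1.281  0.317]
turn [-0.039  0.001  0.001]
```

```bash
python3 -m crank '[[[0,-0.08,0.02],[-0.01,0,0],255],[[0,-0.16,0.04],[-0.01,0,0],255],[[0,-0.18,0.04],[-0.01,0,0],255],[[0,-0.18,0.04],[-0.01,0,0],255],[[0,-0.18,0.04],[0,0,0],255]]' 30 | grep -E 'pos|gap|force|clock'
python3 -c "
from h import *
print(st()['q'].round(2)); delta([*cell(1,0),.21],down(CY))"
```

```text
clock: 18.23
tool_pos: [0.5554, -0.1112, 0.2118]
wrist_force: [0.0, 0.6, -1.8]
finger_gap: 0.0297
[-0.41  0.38  0.7   1.79 -0.28  1.07  0.52]
shift [ 0.007 -0.518  0.009]
turn [ 0.005 -0.    -0.   ]
```

```bash
python3 -m crank '[[[0,-0.18,0],[0.002,0,0],255],[[0,-0.18,0],[0,0,0],255],[[0,-0.12,0.004],[0,0,0],255],[[0,-0.04,0.004],[0,0,0],255],[[0,0,0],[0,0,0],255]]' 30 | grep -E 'pos|gap|force|clock'
python3 - <<'E'
from h import *
print(st()['q'].round(2)); delta([*cell(1,0),.21],down(CY))
im,d,P=shot("side","side5"); im2,d2,P2=shot("top")
q=P.reshape(-1,3); p=st()["tool_pos"]; m=q[(np.abs(q[:,:2]-p[:2])<.05).all(1)&(q[:,2]>.09)&(q[:,2]<.19)]
print("z low",np.percentile(m[:,2],[1,99]).round(3))
b=q[(np.abs(q[:,:2]-p[:2])<.05).all(1)&(q[:,2]>.118)&(q[:,2]<.175)]; (c,s,a)=cv2.minAreaRect(b[:,:2].astype(np.float32)); print(np.round(c,4),np.round(s,4),a,"cell",cell(1,0))
cv2.imwrite("pics/c5.png",np.hstack([cv2.resize(im[150:340,180:340,::-1],(400,475)),cv2.resize(im2[150:260,290:400,::-1],(400,475))]))
E
```

```text
clock: 18.85
tool_pos: [0.5727, -0.2465, 0.2081]
wrist_force: [0.1, 0.3, -1.9]
finger_gap: 0.0298
[-0.15  0.51  0.7   1.64 -0.35  1.13  0.77]
shift [-0.008  0.028  0.014]
turn [ 0.002 -0.002 -0.   ]
z low [0.126 0.189]
[ 0.5637 -0.2591] [0.0309 0.0615] 55.30938720703125 cell [ 0.57525375 -0.23921535]
```

View pics/c5.png

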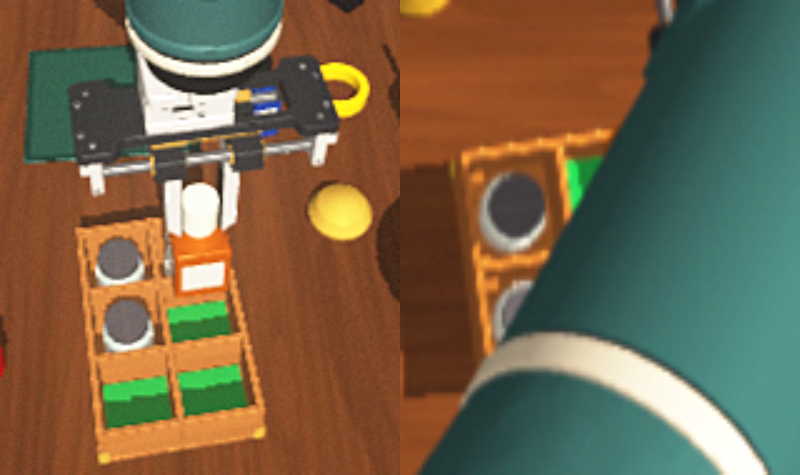

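Picture 6 shows the amber bottle hanging upright over the cell (side crop (200,240)), about 7 mm short along the tool y axis. I'll correct that, descend part-way and check tilt.

```bash
python3 -m crank '[[[0,0.03,0.015],[0.002,-0.002,0],255],[[0,0,0],[0,0,0],255]]' 30 | grep -E 'pos|gap|force|clock'
python3 - <<'E'
from h import *
delta([*cell(1,0),.21],down(CY))
im,d,P=shot("side"); q=P.reshape(-1,3); p=st()["tool_pos"]; n=cy; u=cx
L=q-np.array([*p[:2],0]); a=L[:,:2]@u; b=L[:,:2]@n
k=(np.abs(a)<.02)&(b<-.01)&(b>-.04)&(L[:,2]>.128)&(L[:,2]<.18); A=np.c_[L[k,2]-.15,a[k],np.ones(k.sum())]
print("face b: db/dz, db/da, b0",np.linalg.lstsq(A,b[k],rcond=None)[0].round(3),k.sum())
k=(np.abs(a)<.04)&(np.abs(b)<.04)&(L[:,2]>.128)&(L[:,2]<.175)
for z0,z1 in((.13,.15),(.15,.175)):
    m=k&(L[:,2]>z0)&(L[:,2]<z1); print("a range",np.percentile(a[m],[2,98]).round(4))
E
```

```text
clock: 19.2
tool_pos: [0.5764, -0.2345, 0.2083]
wrist_force: [-0.4, 1.2, -1.6]
finger_gap: 0.0298
shift [-0.007 -0.018 -0.007]
turn [ 0.001  0.    -0.001]
face b: db/dz, db/da, b0 [-0.007 -0.005 -0.022] 266
a range [-0.0228  0.0225]
a range [-0.0228  0.0214]
```

```bash
python3 -m crank '[[[0.05,-0.018,-0.007],[0.001,0,0],255],[[0.1,0,0],[0,0,0],255],[[0.02,0,0],[0,0,0],255],[[0,0,0],[0,0,0],255]]' 30 | grep -E 'pos|gap|force|clock'
python3 -c "
from h import *
delta([*cell(1,0),.095],down(CY))"
```

```text
clock: 19.75
tool_pos: [0.5746, -0.2403, 0.1638]
wrist_force: [0.1, 1.1, -1.2]
finger_gap: 0.0295
shift [0.275 0.004 0.003]
turn [-0.  0. -0.]
```

```bash
python3 -m crank '[[[0.06,0.002,0.002],[0,0,0],255],[[0.06,0,0],[0,0,0],255],[[0.06,0,0],[0,0,0],255],[[0.04,0,0],[0,0,0],255],[[0,0,0],[0,0,0],255]]' 25 | grep -E 'pos|gap|force|clock'
python3 -c "
from h import *
delta([*cell(1,0),.095],down(CY))"
```

```text
clock: 20.38
tool_pos: [0.5752, -0.2398, 0.1053]
wrist_force: [-0.2, -0.4, -1.1]
finger_gap: 0.0293
shift [0.041 0.002 0.   ]
turn [-0.  0. -0.]
```

```bash
for i in 1 2 3 4; do python3 -m crank '[[[0.008,0,0],[0,0,0],255],[[0,0,0],[0,0,0],255]]' 10 | grep -E 'pos|force'; done
```

```text
tool_pos: [0.5756, -0.24, 0.1037]
wrist_force: [0.3, -0.3, -2.2]
tool_pos: [0.5759, -0.24, 0.1021]
wrist_force: [-0.8, -0.4, -1.9]
tool_pos: [0.576, -0.2401, 0.1001]
wrist_force: [-0.2, 0.6, -3.0]
tool_pos: [0.576, -0.24, 0.098]
wrist_force: [-1.2, -0.1, -1.6]
```

```bash
for i in 1 2 3 4; do python3 -m crank '[[[0.006,0,0],[0,0,0],255]]' 10 | grep -E 'pos|force'; done
```

```text
tool_pos: [0.576, -0.2401, 0.0965]
wrist_force: [-0.5, 0.3, -2.3]
tool_pos: [0.576, -0.2401, 0.095]
wrist_force: [-4.4, 2.0, 14.2]
tool_pos: [0.5762, -0.2405, 0.0944]
wrist_force: [-5.2, 0.9, 14.5]
tool_pos: [0.5763, -0.2409, 0.0938]
wrist_force: [-7.2, 1.8, 15.2]
```

Touched the felt at TCP z = 0.095, as predicted, with the grip slipping at about 15 N. Release and retreat.

```bash
python3 -m crank '[[[-0.004,0,0],[0,0,0],255],[[0,0,0],[0,0,0],120],[[0,0,0],[0,0,0],120],[[0,0,0],[0,0,0],120]]' 10 | grep -E 'pos|gap|force|clock'
python3 -m crank '[[[-0.08,0,0],[0,0,0],120],[[-0.12,0,0],[0,0,0],120],[[-0.2,0,0],[0,0,0],110],[[-0.2,0,0],[0,0,0],60],[[0,0,0],[0,0,0],60]]' 20 | grep -E 'pos|gap|force|clock'
python3 - <<'E'
from h import *
print(st()["q"].round(2)); im,d,P=shot("side","side6"); q=P.reshape(-1,3); c=cell(1,0)
m=q[(np.abs(q[:,:2]-c)<.03).all(1)&(q[:,2]>.105)&(q[:,2]<.13)]; print(m.mean(0).round(4),np.percentile(m[:,2],95),cv2.minEnclosingCircle(m[:,:2].astype(np.float32)),c)
b=q[(np.abs(q[:,0]-.651)<.04)&(np.abs(q[:,1]-.025)<.04)&(q[:,2]>.02)&(q[:,2]<.07)]; print("blue",cv2.minAreaRect(b[:,:2].astype(np.float32)))
f=q[(np.abs(q[:,0]-.651)<.035)&(q[:,1]<.015)&(q[:,1]>-.02)&(q[:,2]>.01)&(q[:,2]<.055)]
for _ in range(4):
    A=np.c_[f[:,0]-.651,np.ones(len(f))]; k=np.linalg.lstsq(A,f[:,1],rcond=None)[0]; f=f[np.abs(f[:,1]-A@k)<.004]
print("blue face slope deg",np.degrees(np.arctan(k[0])),len(f))
b=q[(np.abs(q[:,0]-.651)<.03)&(np.abs(q[:,1]-.025)<.03)&(q[:,2]>.1)]; print("blue cap",cv2.minEnclosingCircle(b[:,:2].astype(np.float32)))
delta([.651,.025,.2],down(12))
E
```

```text
clock: 22.38
tool_pos: [0.5766, -0.241, 0.095]
wrist_force: [0.7, -0.9, -0.3]
finger_gap: 0.0497
clock: 23.0
tool_pos: [0.5755, -0.242, 0.2552]
wrist_force: [-0.4, 0.3, -1.1]
finger_gap: 0.0696
[-0.17  0.46  0.72  1.6  -0.32  1.2   0.73]
[ 0.5766 -0.2416  0.1147] 0.11771097266322737 ((0.576686680316925, -0.23977646231651306), 0.015099584124982357) [ 0.57525375 -0.23921535]
blue ((0.6521367430686951, 0.020929735153913498), (0.04600575193762779, 0.03970884531736374), 12.30909538269043)
blue face slope deg 10.555148254876967 45
blue cap ((0.6403789520263672, 0.029760994017124176), 0.004520198330283165)
shift [0.214 1.023 0.426]
turn [-0.029  0.001  0.   ]
```

```bash
python3 -m crank '[[[0,0.1,0.04],[-0.01,0,0],40],[[0,0.18,0.08],[-0.01,0,0],40],[[0,0.2,0.08],[-0.009,0,0],40],[[0,0.2,0.08],[0,0,0],40],[[0,0.18,0.08],[0,0,0],40]]' 20 | grep -E 'pos|gap|force|clock'
python3 -c "
from h import *
print(st()['q'].round(2)); delta([.651,.025,.2],down(11.5))"
```

```text
clock: 23.68
tool_pos: [0.6234, -0.0115, 0.251]
wrist_force: [0.3, -0.1, 0.8]
finger_gap: 0.0794
[-0.51  0.45  0.66  1.6  -0.29  1.2   0.41]
shift [0.204 0.121 0.138]
turn [ 0.001 -0.     0.   ]
```

```bash
python3 -m crank '[[[0,0.1,0.11],[0,0,0],40],[[0.04,0.02,0.025],[0,0,0],40],[[0,0,0],[0,0,0],40]]' 20 | grep -E 'pos|gap|force|clock'
python3 - <<'E'
from h import *
delta([.651,.025,.2],down(11.5))
im,d,P=shot("side"); im2,d2,P2=shot("top")
for q in(P.reshape(-1,3),P2.reshape(-1,3)):
    b=q[(np.abs(q[:,0]-.651)<.03)&(np.abs(q[:,1]-.025)<.03)&(q[:,2]>.1)&(q[:,2]<.12)]; print("blue cap",len(b),cv2.minEnclosingCircle(b[:,:2].astype(np.float32)) if len(b) else 0)
    b=q[(np.abs(q[:,0]-.651)<.03)&(np.abs(q[:,1]-.025)<.03)&(q[:,2]>.075)&(q[:,2]<.12)]; print(cv2.minAreaRect(b[:,:2].astype(np.float32)) if len(b) else 0)
E
```

```text
clock: 24.05
tool_pos: [0.6498, 0.03, 0.2382]
wrist_force: [-0.3, -1.2, -0.0]
finger_gap: 0.0791
shift [ 0.153 -0.02   0.001]
turn [ 0.003 -0.001  0.   ]
blue cap 82 ((0.651543378829956, 0.02446991391479969), 0.015082848258316517)
((0.6513526439666748, 0.02377375215291977), (0.028199300169944763, 0.02981320396065712), 0.52545166015625)
blue cap 0 0
0
```

```bash
python3 -m crank '[[[0.08,-0.022,0.001],[0.003,-0.001,0],40],[[0.12,0,0],[0,0,0],40],[[0.12,0,0],[0,0,0],40],[[0.12,0,0],[0,0,0],40],[[0,0,0],[0,0,0],40]]' 20 | grep -E 'pos|gap|force|clock'
python3 -c "
from h import *
delta([.6515,.0245,.086],down(11.5))"
```

```text
clock: 24.78
tool_pos: [0.6505, 0.0163, 0.1296]
wrist_force: [-0.9, -0.6, -0.5]
finger_gap: 0.079
shift [0.175 0.032 0.01 ]
turn [-0.004  0.001  0.   ]
```

```bash
python3 -m crank '[[[0,0.03,0.008],[-0.004,0.001,0],40],[[0.02,0,0],[0,0,0],40],[[0,0,0],[0,0,0],40]]' 20 | grep -E 'pos|force|clock'
python3 -c "
from h import *
delta([.6515,.0245,.086],down(11.5))"
```

```text
clock: 25.15
tool_pos: [0.6524, 0.0236, 0.1281]
wrist_force: [-0.2, 0.4, 0.1]
shift [ 0.168  0.004 -0.003]
turn [0.    0.001 0.001]
```

```bash
python3 -m crank '[[[0.06,0.004,-0.003],[0,0,0],40],[[0.06,0,0],[0,0,0],40],[[0.04,0,0],[0,0,0],40],[[0,0,0],[0,0,0],40]]' 20 | grep -E 'pos|force|clock'
python3 -c "
from h import *
delta([.6515,.0245,.086],down(11.5))"
```

```text
clock: 25.65
tool_pos: [0.6513, 0.0245, 0.0849]
wrist_force: [0.1, -0.5, 0.5]
shift [-0.004 -0.     0.001]
turn [0.    0.001 0.001]
```

Centred on the blue cap. Close, check and lift.

```bash
python3 -m crank '[[[0,0,0],[0,0,0],150],[[0,0,0],[0,0,0],150],[[0,0,0],[0,0,0],255],[[0,0,0],[0,0,0],255],[[0,0,0],[0,0,0],255]]' 25 | grep -E 'pos|gap|force|clock'
python3 -m crank '[[[0,0,0],[0,0,0],255],[[0,0,0],[0,0,0],255],[[-0.06,0,0],[0,0,0],255],[[-0.12,0,0],[0,0,0],255],[[-0.15,0,0],[0,0,0],255]]' 30 | grep -E 'pos|gap|force|clock'
python3 -m crank '[[[-0.18,0,0],[0,0,0],255],[[-0.1,0,0],[0,0,0],255],[[0,0,0],[0,0,0],255]]' 30 | grep -E 'pos|gap|force|clock'
python3 -c "
from h import *
print(st()['q'].round(2)); delta([*cell(-1,-1),.24],down(CY)); print(cell(-1,-1))"
```

```text
clock: 26.28
tool_pos: [0.6519, 0.0243, 0.086]
wrist_force: [0.4, -0.0, -0.6]
finger_gap: 0.0327
clock: 26.9
tool_pos: [0.65, 0.0243, 0.1699]
wrist_force: [0.3, 0.8, -1.5]
finger_gap: 0.0294
clock: 27.28
tool_pos: [0.6506, 0.0239, 0.2475]
wrist_force: [0.8, 0.6, -1.8]
finger_gap: 0.0297
[-0.53  0.5   0.64  1.53 -0.31  1.21  0.36]
shift [ 0.028 -1.221 -0.798]
turn [0.025 0.002 0.001]
[ 0.51591556 -0.31489215]
```

```bash
python3 -m crank '[[[0,-0.08,-0.05],[0.008,0,0],255],[[0,-0.16,-0.11],[0.008,0,0],255],[[0,-0.18,-0.12],[0.008,0,0],255],[[0,-0.18,-0.12],[0,0,0],255],[[0,-0.18,-0.12],[0,0,0],255]]' 30 | grep -E 'pos|gap|force|clock'
python3 -c "
from h import *
print(st()['q'].round(2)); delta([*cell(-1,-1),.24],down(CY))"
```

```text
clock: 27.9
tool_pos: [0.5447, -0.1933, 0.2426]
wrist_force: [0.8, -1.4, -2.1]
finger_gap: 0.0298
[-0.28  0.38  0.74  1.72 -0.27  1.14  0.65]
shift [ 0.011 -0.468 -0.174]
turn [ 0.001 -0.     0.   ]
```

```bash
python3 -m crank '[[[0,-0.18,-0.07],[0,0,0],255],[[0,-0.16,-0.06],[0,0,0],255],[[0,-0.09,-0.03],[0,0,0],255],[[0,-0.02,-0.01],[0,0,0],255],[[0,0,0],[0,0,0],255]]' 30 | grep -E 'pos|gap|force|clock'
python3 - <<'E'
from h import *
print(st()['q'].round(2)); delta([*cell(-1,-1),.16],down(CY))
im,d,P=shot("side","side7"); q=P.reshape(-1,3); p=st()["tool_pos"]; n=cy; u=cx
L=q-np.array([*p[:2],0]); a=L[:,:2]@u; b=L[:,:2]@n; zb=p[2]-.086
k=(np.abs(a)<.02)&(b<-.01)&(b>-.04)&(L[:,2]>zb+.006)&(L[:,2]<zb+.056); A=np.c_[L[k,2]-.15,a[k],np.ones(k.sum())]
print("face b: db/dz, db/da, b0",np.linalg.lstsq(A,b[k],rcond=None)[0].round(3),k.sum())
k=(np.abs(a)<.04)&(np.abs(b)<.04)&(L[:,2]>zb+.004)&(L[:,2]<zb+.055); print("a range",np.percentile(a[k],[2,98]).round(4), "zlow",zb)
cv2.imwrite("pics/c7.png",cv2.resize(im[130:340,170:340,::-1],(600,600)))
E
```

```text
clock: 28.52
tool_pos: [0.5065, -0.3196, 0.2391]
wrist_force: [0.2, 1.7, -1.1]
finger_gap: 0.0297
[-0.05  0.44  0.76  1.67 -0.32  1.17  0.89]
shift [0.316 0.014 0.041]
turn [-0.003 -0.002 -0.   ]
face b: db/dz, db/da, b0 [-0.005  0.011 -0.022] 289
a range [-0.022   0.0222] zlow 0.15314866348597794
```

View pics/c7.png

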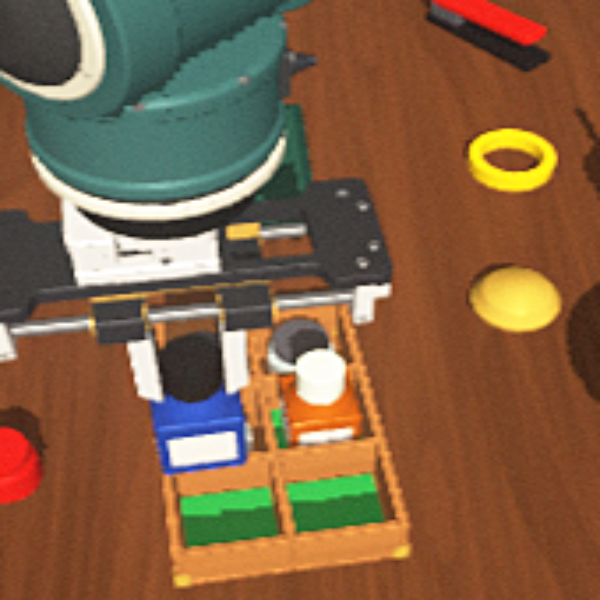

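Picture 7 shows the amber bottle upright in its cell at (320,400) and the blue bottle hanging vertical over the left column at (200,420). I'll correct ~10 mm and lower it to just above the rim.

```bash
python3 -m crank '[[[0,0.014,0.041],[-0.003,-0.002,0],255],[[0.1,0,0],[0,0,0],255],[[0.12,0,0],[0,0,0],255],[[0.06,0,0],[0,0,0],255],[[0,0,0],[0,0,0],255]]' 30 | grep -E 'pos|gap|force|clock'
python3 -c "
from h import *
delta([*cell(-1,-1),.095],down(CY))"
```

```text
clock: 29.2
tool_pos: [0.5218, -0.3085, 0.1674]
wrist_force: [0.3, -0.3, -0.6]
finger_gap: 0.0294
shift [ 0.29  -0.023 -0.028]
turn [ 0.003  0.001 -0.001]
```

```bash
python3 -m crank '[[[0,-0.022,-0.026],[0.003,0.001,-0.001],255],[[0.01,0,0],[0,0,0],255],[[0,0,0],[0,0,0],255]]' 30 | grep -E 'pos|gap|force|clock'
python3 -c "
from h import *
delta([*cell(-1,-1),.095],down(CY))"
```

```text
clock: 29.58
tool_pos: [0.5167, -0.3157, 0.167]
wrist_force: [0.0, 0.1, -1.4]
finger_gap: 0.0295
shift [ 0.288  0.004 -0.003]
turn [-0.     0.001  0.001]
```

```bash
python3 -m crank '[[[0.06,0.003,-0.002],[0,0,0],255],[[0.06,0,0],[0,0,0],255],[[0.06,0,0],[0,0,0],255],[[0.05,0,0],[0,0,0],255],[[0,0,0],[0,0,0],255]]' 25 | grep -E 'pos|gap|force|clock'
python3 -c "
from h import *
delta([*cell(-1,-1),.095],down(CY))"
```

```text
clock: 30.2
tool_pos: [0.5159, -0.3147, 0.1045]
wrist_force: [0.0, -1.0, -1.5]
finger_gap: 0.0297
shift [ 0.038 -0.001  0.   ]
turn [-0.     0.001  0.001]
```

```bash
python3 -m crank '[[[0.008,0,0],[0,0,0],255],[[0.008,0,0],[0,0,0],255],[[0,0,0],[0,0,0],255]]' 10 | grep -E 'pos|force'; for i in 1 2 3 4 5; do python3 -m crank '[[[0.006,0,0],[0,0,0],255]]' 10 | grep -E 'pos|force'; done
```

```text
tool_pos: [0.5163, -0.3151, 0.101]
wrist_force: [0.3, -0.8, -2.2]
tool_pos: [0.5165, -0.3152, 0.0998]
wrist_force: [-0.0, 0.1, -1.6]
tool_pos: [0.5166, -0.3152, 0.0983]
wrist_force: [-0.8, -0.2, -1.1]
tool_pos: [0.5166, -0.3152, 0.0968]
wrist_force: [0.2, -0.0, -2.5]
tool_pos: [0.5166, -0.3152, 0.0952]
wrist_force: [0.7, -0.3, -0.8]
tool_pos: [0.5169, -0.3156, 0.0944]
wrist_force: [-5.2, 2.3, 16.1]
```

Contact on the felt at 16 N, at the expected height. One more small step, then release and retreat.

```bash
python3 -m crank '[[[0.005,0,0],[0,0,0],255]]' 10 | grep -E 'pos|force'
python3 -m crank '[[[-0.004,0,0],[0,0,0],255],[[0,0,0],[0,0,0],120],[[0,0,0],[0,0,0],120],[[0,0,0],[0,0,0],120]]' 10 | grep -E 'pos|gap|force|clock'
python3 -m crank '[[[-0.08,0,0],[0,0,0],120],[[-0.12,0,0],[0,0,0],120],[[-0.2,0,0],[0,0,0],120],[[-0.2,0,0],[0,0,0],120],[[-0.1,0,0],[0,0,0],120]]' 20 | grep -E 'pos|gap|force|clock'
python3 -m crank '[[[-0.1,0.2,0],[0,0,0],120],[[-0.05,0.2,0],[0,0,0],120],[[0,0.2,0],[0,0,0],120],[[0,0.2,0],[0,0,0],120],[[0,0.2,0],[0,0,0],120]]' 20 | grep -E 'pos|clock'
python3 - <<'E'
from h import *
im,d,P=shot("side","side8"); im2,d2,P2=shot("top","top8")
for n,c in(("amber",cell(1,0)),("blue",cell(-1,-1))):
  for nm,Q in(("side",P),("top",P2)):
    q=Q.reshape(-1,3); m=q[(np.abs(q[:,:2]-c)<.03).all(1)&(q[:,2]>.11)&(q[:,2]<.13)]
    if len(m)>5: 
        ctr=np.array(cv2.minEnclosingCircle(m[:,:2].astype(np.float32))[0]); print(n,nm,"cap z",np.median(m[:,2]).round(4),"offset from cell mm",((ctr-c)*1e3).round(1))
    L=q-np.array([*c,0]); a=L[:,:2]@cx; b=L[:,:2]@cy; k=(np.abs(a)<.02)&(b<-.012)&(b>-.035)&(L[:,2]>.058)&(L[:,2]<.068)
print(st()["wrist_force"])
for l,p0 in(("stapler",(.757,.268)),("paperweight",(.725,-.105)),("tape_roll",(.755,.067))):
    o=r.outline_of("side",l); print(l,[np.median(P[k["mask"]],0).round(3).tolist() for k in o[:1]])
cv2.imwrite("pics/fin.png",np.hstack([cv2.resize(im[200:360,180:320,::-1],(400,457)),cv2.resize(im2[150:260,290:400,::-1],(400,457))]))
E
```

```text
tool_pos: [0.517, -0.3161, 0.0939]
wrist_force: [-5.1, 2.6, 14.1]
clock: 31.82
tool_pos: [0.5172, -0.3162, 0.0951]
wrist_force: [-0.3, -0.0, 0.1]
finger_gap: 0.0497
clock: 32.45
tool_pos: [0.5149, -0.316, 0.2794]
wrist_force: [0.3, -0.2, -0.9]
finger_gap: 0.0495
clock: 33.08
tool_pos: [0.484, -0.0664, 0.3247]
amber side cap z 0.1157 offset from cell mm [ 1.9 -0. ]
blue side cap z 0.1156 offset from cell mm [ 1.5 -0. ]
blue top cap z 0.1151 offset from cell mm [1.1 1.5]
[0.79499543 0.31742837 0.20800754]
stapler [[0.763, 0.259, 0.031]]
paperweight [[0.727, -0.119, 0.023]]
tape_roll [[0.753, 0.06, 0.017]]
```

View pics/fin.png

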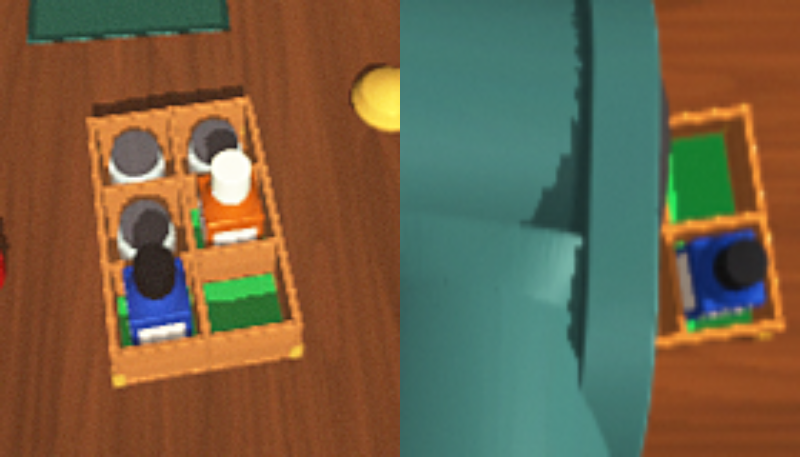

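Picture 8 shows both bottles upright and fully down in felt-lined cells: amber at (230,200), blue at (155,295). The three jars are in their cells and the arm is clear, so I'll hand in.

```bash
python3 -c "
from h import *
print(r.job_done())"
```

```text
the job is handed in; nothing more can be done
None
```

The job is handed in at about 33 s of the 69 s allowed. Both bottles stand upright in felt-lined cells of their own. No verdict was reported, so this rests on my own checks.

- **Amber bottle:** I gripped it by its flat sides, turned it upright, set it on the pad and let go. It stood there alone with its cap top at about 0.109 m. I then picked it up again by the cap and lowered it into the caddy.
- **Blue bottle:** I lifted it by the cap straight into a diagonal cell.

**Last checks:**
- **Height:** cap tops are about 0.115–0.116 m, and a bottle fully down on the felt gives 0.115 m.
- **Position:** both caps are within about 2 mm of the cell centres.
- **Surroundings:** all three jars are in their cells, and the arm is clear. The stapler, paperweight and tape roll measured within a few millimetres of where they started.

**Not as smooth as hoped:**
- Setting the amber bottle on the pad reached about 42 N at the wrist (the limit on the bottle is 60 N), because small downward moves were not followed evenly. For the caddy I eased the grip to 10 N and contact stayed near 15 N.
- In the last top picture the arm hid the amber bottle, so its final position comes from the side camera only.

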